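Lay out the condiment board

TASK

Set out the condiments on the serving board: stand the red-lidded sauce jar in the middle of the white coaster and the yellow-lidded honey jar in the middle of the blue coaster, the square spice shaker upright in the middle of the board, halfway between the two jars, and the small purple-lidded tin centred on top of the sauce jar's lid. Set the glass jars down gently, and leave the green-lidded pickle jar standing where it is in the tray.

Things in the scene. Friction and masses are not known exactly. Their poses are not given: they have to be found in the camera images.
- board: Fixed bamboo-brown serving board with two dark stripes along its length, 320 x 160 mm, 15 mm thick, lying on the counter left or right of the middle. Origin: centre of its underside; x along its length, z up. Its two coasters lie on it, their centres 105 mm to either side of its centre along x, one at each end; the middle is bare.
- coaster_white: White round coaster, 90 mm diameter, 5 mm thick, fixed flat on one end of the board (either end), so its top is 20 mm above the counter. Origin: centre of its underside, z up.
- coaster_blue: Blue round coaster, 90 mm diameter, 5 mm thick, fixed flat on the other end of the board, its top 20 mm above the counter. Origin: centre of its underside, z up.
- tray: Fixed shallow grey tray, 280 x 280 mm, floor 4 mm thick, rim 12 mm high and 4 mm thick, on the other side of the middle from the board. The four condiments and the pickle jar start upright on its floor, one near its centre and one 80 mm along x and 80 mm along y towards each corner, in any order. Origin: centre of its underside; x and y along its sides, z up.
- sauce_jar: Glass jar of red-brown sauce with a red screw lid and a paper label; round, 58 mm diameter (lid 60 mm, its top 18 mm), 85 mm tall with a flat top, 0.22 to 0.4 kg. Loose. Origin: centre of its underside, z up along its axis.
- honey_jar: Glass jar of amber honey with a yellow screw lid and a paper label; round, 58 mm diameter (lid 60 mm, its top 18 mm), 75 mm tall, 0.2 to 0.37 kg. Loose. Origin: centre of its underside, z up along its axis.
- pickle_jar: Glass jar of green pickles with a green screw lid and a paper label; round, 58 mm diameter (lid 60 mm), 80 mm tall. Not part of the set; it stays in the tray. Loose. Origin: centre of its underside, z up along its axis.
- shaker: Square brown spice shaker with a paper label and a round white cap: body 44 x 44 mm and 78 mm tall, cap 41 mm diameter, 92 mm tall in all, 0.1 to 0.19 kg. Loose. Origin: centre of its underside; x and y square to its sides, within 0.25 rad of the tray's at the start, z up.
- tin: Small flat round tin, steel body 54 mm diameter with a purple lid 56 mm diameter (the top 9 mm), 30 mm tall in all, 0.06 to 0.11 kg. Loose. Origin: centre of its underside, z up along its axis.
There are look-alikes about, which are no part of the job. There is more than one size of the tin; the one meant has the size given above.

How it is judged:
By the outcome, as a careful person would: the job done as asked, in the order asked, and still so for the second after the job is handed in, with the robot touching nothing.
It also fails if it takes over 120 s, if anything falls off the work surface, if the arm or the gripper's body presses on something with over 40 N, if the wrist force passes 120 N, or if a joint passes its speed limit or range.

ROBOT

A 6-joint arm with a two-finger parallel gripper is mounted at the origin on the work surface. World frame = base frame: x ahead of the robot, y to its left, z up, the work surface at z = 0. Lengths are in mm, angles in rad, forces in N, time in s.
With the tool pointing down it reaches from about 400 to 925 mm from the base axis. Payload 12.5 kg.
Tool frame: the origin (TCP) lies at the very end of the fingers, on their centre line; the grasp point (between the pads) lies 19 mm behind it; z points along the fingers, y is the line along which they close (so a half turn about z gives the same grasp; the last joint's range is limited). The gripper opens to 95 mm and grips with 3 to 60 N. Pads are 20 mm wide; open, the fingers measure 119 mm over their backs; the gripper's body (75 mm by 180 mm) begins 59 mm behind the grasp point.
Start: joints at [1.19, 0.491, 1.559, -0, 1.092, -0.106], TCP at [169.579, 601.573, 214.661] pointing down, gripper open.
Joint ranges: [-3.1, 3.1], [-0.84, 2.19], [0.05, 2.79], [-1.13, 4.28], [0.06, 2.93], [-2.69, 2.69]. Speed limits (rad/s): [2.22, 2.22, 2.79, 3.14, 3.14, 3.14].

INTERFACE

Orientations are given as [roll, pitch, yaw] about the fixed x, y, z axes, in that order (R = Rz(yaw) Ry(pitch) Rx(roll)).
In Python, from cell import state, read_camera, camera_info, job_done gives the robot as it stands.
- The arm moves only by the shell command python3 -m handwheel 'ROWS'. ROWS is a JSON list of rows, 1 to 5 of them, each of 5 numbers: dx, dy, dz in mm, then a turn about the tool's z in rad, then the opening from 0.0 (shut) to 1.0 (fully open); each row is the pose to reach, as a shift and turn from the pose commanded when the command began, along the tool's axes at that moment; what a row does not reach only later rows make up. A row lasts 1/12 s, in which the tool goes at most 41.7 mm and 0.125 rad, less where a joint would pass 70% of its speed; a pose out of reach is approached as far as the arm can. The fingers move at their own pace and stop on an object; the grip force is fixed at half the most. Time passes only in rows, so rows that do not move let the fingers close. It prints the time, the measured TCP pose, the force, the opening and the grip force at its end.
- state(): the state, without advancing time (a new reading comes with each control period).
- read_camera(name): name is "side" or "top" or "wrist"; returns (picture, depth): 420x560x3 uint8, red, green, blue; 420x560 float32, mm along the optical axis (not along the pixel's ray), 0 where there is no reading.
- camera_info(name): a dict with "vertical_fov" (degrees; the focal length in pixels is half the picture's height over the tangent of half this angle, whatever the lens; pixels are square), "cx", "cy" (the principal point, pixels), "origin" and "attitude" of the camera in the world. Camera axes: x right, y down, z forward; pixel columns grow to the right and rows downward; lengths in mm; the calibration is good to about 2 mm. A picture is of the moment at which its call begins: read the wrist's pose just before it. camera_info takes no time and is no camera call; for the wrist camera it gives the pose at the moment of the call.
- job_done(): hands the job in; it is judged then, once.
The state is a dict: "t": time; "joints": joint angles; "qvel": joint speeds; "tau": joint torques, N m; "eef_pos": TCP position; "tcp_rot": TCP orientation; "ft_force": force on the tool from outside, world axes, zero at the start; "moment": the same for the moment, N m; "opening": opening from 0.0 (shut) to 1.0 (fully open); "grip_force": force on a finger pad.
Only numpy, scipy, OpenCV 4.12 (cv2) and the standard library are available. Lean on these libraries where they do the work, as an engineer would, in place of code of your own. Each camera call takes 0.05 s, during which the arm holds its last target. There are 200 camera calls.

## Working session

There is one attempt and no reset: what is moved stays moved. The work goes in short steps, Python scripts to look and compute and a shell command to move; the robot and the scene stay as the last step left them, time stands still between calls to the robot, and variables do not carry over. Pictures are saved under pics/ and viewed, at most 14 in all, crops included, and the job is handed in when it is done.

```bash
ls; mkdir -p pics
cat > h.py <<'E'
import numpy as np, cv2
from cell import state, read_camera, camera_info
def K(ci): return 210/np.tan(np.radians(ci["vertical_fov"])/2)
def R(a):
    a=np.array(a,float)
    if a.shape==(3,3): return a
    from scipy.spatial.transform import Rotation as S
    return S.from_euler('xyz',a).as_matrix() if a.size==3 else S.from_quat(a).as_matrix()
def cloud(ci,d):
    f=K(ci); v,u=np.mgrid[:420,:560]
    p=np.stack([(u-ci["cx"])*d/f,(v-ci["cy"])*d/f,d],-1)
    return p@R(ci["attitude"]).T+np.array(ci["origin"])
def shot(n,name):
    ci=camera_info(n); im,d=read_camera(n)
    cv2.imwrite(f"pics/{name}.png",im[:,:,::-1]); np.savez(f"pics/{name}.npz",im=im,d=d,P=cloud(ci,d)); return ci,im,d
E
python3 - <<'E'
from h import *
print(state())
for n in("top","side"): 
    ci,im,d=shot(n,n+"0"); print(ci,(d>0).mean())
print(camera_info("wrist"))
cv2.imwrite("pics/both0.png",cv2.resize(np.vstack([cv2.imread("pics/top0.png")]),(800,600)))
E
```

```text
pics
{'t': 0.0, 'joints': array([ 1.19043378e+00,  4.91556762e-01,  1.55946936e+00, -2.87334503e-05,
        1.09168568e+00, -1.05589773e-01]), 'qvel': array([-0.00080547,  0.00113282,  0.00110302, -0.0012357 , -0.00294543,
        0.00146014]), 'tau': array([-2.12748942e-03, -6.12645507e+01, -2.58165282e+01,  6.91944198e-02,
        4.84308321e-02, -1.26121913e-04]), 'eef_pos': array([169.46518531, 601.3260775 , 214.05662796]), 'tcp_rot': array([-3.14047706e+00, -9.26093178e-05,  2.86683309e+00]), 'ft_force': array([ 0.94543075,  0.04843167, -0.15363683]), 'moment': array([ 0.03275376,  0.02535502, -0.02882431]), 'grip_force': 0.0, 'opening': 1.0030163456704235}
{'vertical_fov': 55.963812986507236, 'cx': 281.1149934938607, 'cy': 207.42639689753648, 'origin': array([447.37926568,  -8.81252055, 900.00648809]), 'attitude': array([-3.02994966,  0.02120209, -1.56136696])} 0.9959523809523809
{'vertical_fov': 49.083735930136854, 'cx': 280.51732800739524, 'cy': 210.9699443940396, 'origin': array([  16.32137596, -518.06986385,  724.643084  ]), 'attitude': array([-2.32304601,  0.00317528, -0.82379308])} 0.9960416666666667
{'vertical_fov': 63.99646904465451, 'cx': 277.38350684543866, 'cy': 207.98715066913317, 'origin': array([ 95.54043196, 624.03137568, 383.88730601]), 'attitude': array([2.86630154e+00, 1.11954763e-03, 1.29600263e+00])}
```

View pics/both0.png

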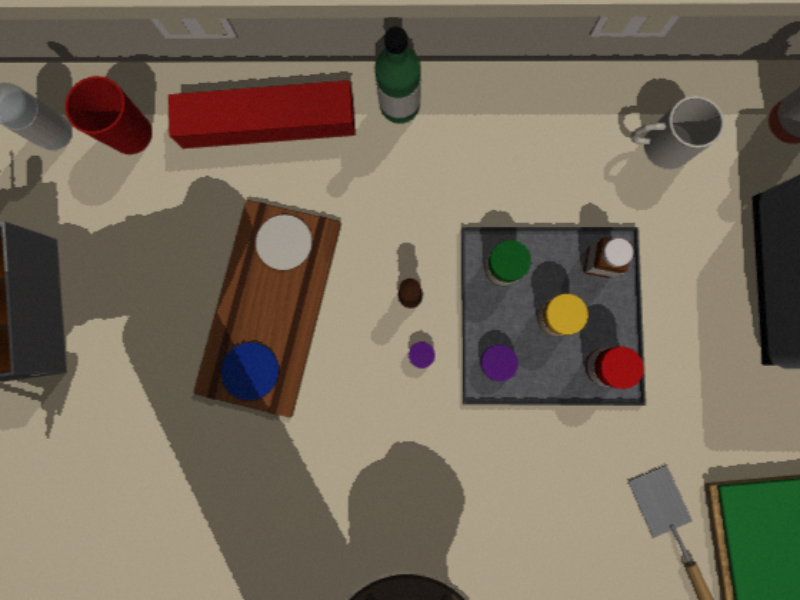

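View pics/side0.png

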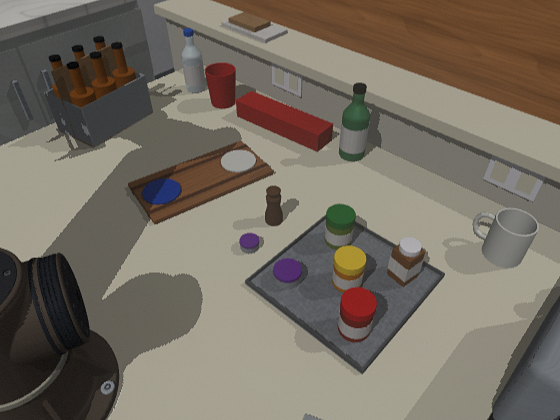

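The top picture (scaled ×1.43) shows these positions:

| Item | Pixel |
|---|---|
| white coaster | (283,242) |
| blue coaster | (250,370) |
| green-lidded pickle jar | (510,260) |
| shaker | (612,255) |
| honey jar | (567,314) |
| tin | (499,363) |
| sauce jar | (620,368) |

A smaller purple decoy tin is at (421,355), outside the tray. The side view agrees: tin at (288,270) and decoy at (249,242). Next I'll measure in both views.

```bash
cat > meas.py <<'E'
from h import *
S={'red':((0,8),1),'yellow':((22,32),1),'green':((45,75),1),'purple':((130,160),1),'blue':((110,128),1)}
def comps(name,box=(300,800,-480,420)):
    z=np.load(f"pics/{name}.npz"); im,P=z['im'],z['P']; hsv=cv2.cvtColor(im,cv2.COLOR_RGB2HSV)
    inb=(P[...,0]>300)&(P[...,0]<650)&(P[...,1]>-420)&(P[...,1]<360)&(P[...,2]<140)&(z['d']>0)
    for c,((a,b),_) in S.items():
        m=inb&(hsv[...,0]>=a)&(hsv[...,0]<=b)&(hsv[...,1]>130)&(hsv[...,2]>40)
        yield c,m,P
    yield 'white',inb&(hsv[...,1]<45)&(hsv[...,2]>110),P
def fit(name):
    for c,m,P in comps(name):
        n,l,st,_=cv2.connectedComponentsWithStats(m.astype(np.uint8))
        for i in range(1,n):
            if st[i,4]<150: continue
            q=P[l==i]; h=np.percentile(q[:,2],90); t=q[abs(q[:,2]-np.median(q[q[:,2]>h-8][:,2]))<4]
            (x,y),r=cv2.minEnclosingCircle(t[:,:2].astype(np.float32))
            print(name,c,"n",len(t),"top z %.1f"%np.median(t[:,2]),"circ %.1f %.1f d %.1f"%(x,y,2*r),"mean %.1f %.1f"%tuple(t[:,:2].mean(0)),"areaDiam/extent",np.round(np.ptp(t[:,:2],0),1))
if __name__=="__main__":
    fit("top0"); fit("side0")
    for n in ("top0","side0"):
        z=np.load(f"pics/{n}.npz"); im,P=z['im'],z['P'];hsv=cv2.cvtColor(im,cv2.COLOR_RGB2HSV)
        X,Y,Z=P[...,0],P[...,1],P[...,2]
        m=(X>350)&(X<640)&(Y>60)&(Y<300)&(Z>8)&(Z<30)
        n_,l,st,_=cv2.connectedComponentsWithStats(m.astype(np.uint8)); m=l==1+st[1:,4].argmax()
        print("board",cv2.minAreaRect(P[m][:,:2].astype(np.float32)),np.median(Z[m]))
        # tray floor / counter / shaker
        f=(hsv[...,1]<60)&(X>380)&(X<600)&(Y<-70)&(Y>-330)&(Z<12)&(Z>-4); print("trayfloor",np.median(Z[f]), "counter",np.median(Z[(X>420)&(X<500)&(Y>30)&(Y<60)]))
        s=(X>470)&(X<590)&(Y<-190)&(Y>-330)&(Z>40)&(Z<120)
        for lo,hi in((40,76),(78,88),(90,110)):
            q=P[s&(Z>lo)&(Z<hi)]
            if len(q)>20: print("shaker",lo,hi,len(q),cv2.minAreaRect(q[:,:2].astype(np.float32)),np.median(q[:,2]))
E
python3 meas.py
```

```text
top0 red n 613 top z 88.9 circ 440.0 -303.9 d 60.2 mean 439.9 -303.1 areaDiam/extent [56.3 58.5]
top0 yellow n 647 top z 78.8 circ 515.7 -230.7 d 59.8 mean 516.0 -230.4 areaDiam/extent [56.5 57.8]
top0 green n 606 top z 83.6 circ 593.9 -148.4 d 59.8 mean 594.1 -148.3 areaDiam/extent [59.1 56.3]
top0 purple n 245 top z 21.8 circ 455.7 -20.7 d 39.9 mean 455.8 -20.3 areaDiam/extent [39.6 37.6]
top0 purple n 497 top z 33.7 circ 444.5 -138.5 d 54.9 mean 444.3 -138.6 areaDiam/extent [54.  54.2]
top0 blue n 1249 top z 19.3 circ 428.3 247.0 d 90.2 mean 428.0 246.8 areaDiam/extent [86.4 88.8]
top0 white n 855 top z 19.4 circ 631.0 200.9 d 89.2 mean 622.4 199.9 areaDiam/extent [60.7 85.7]
top0 white n 298 top z 96.0 circ 604.7 -301.5 d 41.0 mean 604.2 -301.5 areaDiam/extent [38.3 38.5]
side0 red n 834 top z 89.3 circ 440.6 -301.0 d 61.1 mean 438.6 -301.2 areaDiam/extent [60.7 58.4]
side0 yellow n 636 top z 79.5 circ 516.5 -227.7 d 60.6 mean 514.9 -228.2 areaDiam/extent [59.5 59.2]
side0 purple n 155 top z 23.4 circ 455.6 -17.9 d 39.3 mean 456.1 -18.8 areaDiam/extent [37.2 38.9]
side0 purple n 
[... 1256 characters left out ...]
587.1378173828125, -300.51568603515625), (26.443689346313477, 5.584784030914307), 89.7890396118164) 95.98649051722958
board ((516.2457885742188, 229.9865264892578), (165.2910614013672, 290.5247802734375), 77.34220123291016) 17.107592453013694
trayfloor 4.72813968266928 counter 1.157199425693193
shaker 40 76 663 ((543.1154174804688, -261.477783203125), (40.904701232910156, 144.37155151367188), 51.28278350830078) 57.4924371464798
shaker 78 88 671 ((535.6876220703125, -255.5077667236328), (111.5132827758789, 120.6144027709961), 83.97073364257812) 79.79873822551588
shaker 90 110 46 ((587.013916015625, -297.6123046875), (24.98124885559082, 5.1140055656433105), 88.22167205810547) 94.63060177561727
```

Run:
```python
from h import *
for n in ("top0","side0"):
    z=np.load(f"pics/{n}.npz"); im,P=z['im'],z['P'];hsv=cv2.cvtColor(im,cv2.COLOR_RGB2HSV)
    X,Y,Z=P[...,0],P[...,1],P[...,2]
    m=(hsv[...,1]<50)&(hsv[...,2]>100)&(Z>16)&(Z<26)&(X>560)&(X<720)&(Y>140)&(Y<260)
    print(n,"white",m.sum(),cv2.minEnclosingCircle(P[m][:,:2].astype(np.float32)),np.median(Z[m]))
    m=(X>350)&(X<750)&(Y>60)&(Y<320)&(Z>8)&(Z<30)
    n_,l,st,_=cv2.connectedComponentsWithStats(m.astype(np.uint8)); m=l==1+st[1:,4].argmax()
    print("board",cv2.minAreaRect(P[m][:,:2].astype(np.float32)),np.median(Z[m]))
    s=(X>560)&(X<650)&(Y<-250)&(Y>-350)
    for lo,hi in((15,75),(78,88),(90,110)):
        q=P[s&(Z>lo)&(Z<hi)]
        if len(q)>20: print("shaker",lo,hi,len(q),cv2.minAreaRect(q[:,:2].astype(np.float32)),np.median(q[:,2]))
    t=(X>350)&(X<720)&(Y<-60)&(Y>-400)&(Z>1.8)&(Z<14)
    n_,l,st,_=cv2.connectedComponentsWithStats(t.astype(np.uint8)); t=l==1+st[1:,4].argmax()
    print("tray",cv2.minAreaRect(P[t][:,:2].astype(np.float32)))
```

```text
top0 white 1147 ((632.0580444335938, 201.0608367919922), 45.299407958984375) 19.408629438485946
board ((530.02392578125, 222.91903686523438), (160.52413940429688, 321.151123046875), 77.27266693115234) 15.07729215255199
shaker 15 75 263 ((595.51611328125, -289.1249694824219), (62.138980865478516, 32.3199577331543), 34.73652648925781) 47.67254726467604
shaker 78 88 134 ((604.6152954101562, -301.72723388671875), (44.4283447265625, 44.09141159057617), 79.94677734375) 81.42807204055168
shaker 90 110 315 ((604.0122680664062, -301.3994445800781), (39.37885665893555, 39.779850006103516), 0.15622931718826294) 95.85026659962205
tray ((522.2188720703125, -228.44879150390625), (292.5469970703125, 296.52783203125), 0.6188767552375793)
side0 white 626 ((645.1557006835938, 220.9757080078125), 66.70043182373047) 21.552184824380276
board ((532.2658081054688, 226.88674926757812), (165.4795379638672, 323.5274658203125), 76.70540618896484) 17.157000606040924
shaker 15 75 663 ((592.4207763671875, -306.6764221191406), (34.90318298339844, 62.52062225341797), 33.3851432800293) 45.79525073899981
shaker 78 88 179 ((604.2222900390625, -298.3433837890625), (43.74662780761719, 44.86394500732422), 78.42928314208984) 82.14717240665459
shaker 90 110 322 ((604.4987182617188, -298.4827880859375), (40.486263275146484, 39.29785919189453), 2.5269930362701416) 96.24788396525162
tray ((529.5753784179688, -212.76345825195312), (318.80712890625, 305.47503662109375), 0.12199598550796509)
```

```bash
cat > to.py <<'E'
import sys,numpy as np
from cell import state
def to(x,y,z,yaw=2.92,src=None):
    s=state(); p,r=(s["eef_pos"],s["tcp_rot"]) if src is None else (np.array(src),[0,0,2.92])
    c,n=np.cos(r[2]),np.sin(r[2]); d=np.array([x,y,z])-p
    v=[d[0]*c+d[1]*n,d[0]*n-d[1]*c,-d[2]]; t=-((yaw-r[2]+np.pi)%(2*np.pi)-np.pi)
    print("shift",np.round(v,1),"turn %.3f"%t,"rows>=%.1f"%(np.linalg.norm(d)/41.7), "TCP",np.round(p,1))
if __name__=="__main__":
    a=[float(v) for v in sys.argv[1:]]
    if len(a)==6: to(*a[:3],src=a[3:])
    else: to(*a)
E
python3 to.py 480 225 214; python3 to.py 440 -302.3 200 480 225 214; python3 -m handwheel '[[0,0,0,-0.053,1]]'; python3 to.py 480 225 214
```

```text
shift [-4.01e+02 -2.78e+02  1.00e-01] turn -0.053 rows>=11.7 TCP [169.5 601.4 214.1]
shift [ -76.9 -523.2   14. ] turn -0.000 rows>=12.7 TCP [480. 225. 214.]
t: 0.18
eef_pos: [169.5, 601.4, 214.2]
tcp_rot: [-3.141, -0.0, 2.919]
ft_force: [-0.4, -0.2, -0.3]
opening: 0.999
grip_force: 0.0
shift [-3.859e+02 -2.986e+02  2.000e-01] turn -0.001 rows>=11.7 TCP [169.5 601.4 214.2]
```

```bash
h() { :; }; 
python3 -m handwheel '[[-32,-25,0,0,1],[-64,-50,0,0,1],[-96,-75,0,0,1],[-128,-100,0,0,1],[-128,-100,0,0,1]]' | grep eef
python3 -m handwheel '[[-32,-25,0,0,1],[-64,-50,0,0,1],[-96,-75,0,0,1],[-128,-100,0,0,1],[-128,-100,0,0,1]]' | grep eef
python3 -m handwheel '[[-32,-25,0,0,1],[-64,-50,0,0,1],[-96,-75,0,0,1],[-128,-100,0,0,1],[-128,-100,0,0,1]]' | grep eef
python3 to.py 440 -302.3 150
```

```text
eef_pos: [275.5, 471.7, 214.5]
eef_pos: [378.6, 346.2, 214.5]
eef_pos: [481.7, 220.5, 214.4]
shift [ -76.5 -518.8   64.4] turn -0.004 rows>=12.7 TCP [481.7 220.5 214.4]
```

```bash
python3 -m handwheel '[[-6,-41,2,0,1],[-25.5,-173,4,0,1],[-25.5,-173,4,0,1],[-25.5,-173,4,0,1],[-25.5,-173,4,0,1]]' | grep eef
python3 -m handwheel '[[-25.5,-173,10,0,1],[-25.5,-173,10,0,1],[-25.5,-173,10,0,1],[-25.5,-173,10,0,1],[-25.5,-173,10,0,1]]' | grep eef
python3 -m handwheel '[[-25.5,-173,40,0,1],[-25.5,-173,40,0,1],[-25.5,-173,40,0,1],[-25.5,-173,40,0,1],[-25.5,-173,40,0,1]]'
python3 to.py 440 -302.3 35
python3 - <<'E'
from h import *
shot("wrist","w1")
E
```

```text
eef_pos: [464.3, 46.5, 210.4]
eef_pos: [451.7, -128.1, 200.3]
t: 2.68
eef_pos: [438.6, -302.1, 159.2]
tcp_rot: [-3.142, -0.0, 2.918]
ft_force: [-1.1, 0.0, 0.0]
opening: 0.999
grip_force: 0.0
shift [ -1.4   0.2 124.2] turn -0.002 rows>=3.0 TCP [ 438.6 -302.1  159.2]
```

View pics/w1.png

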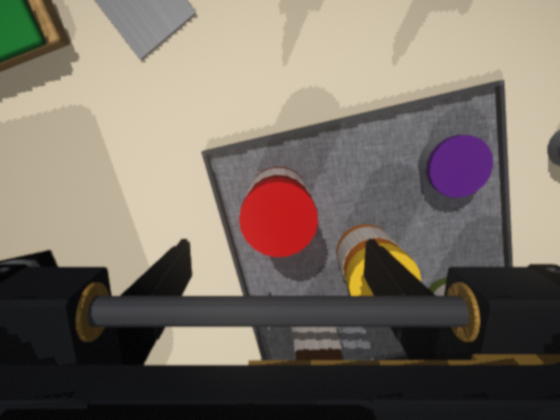

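The wrist view shows the red lid at (278,217), centred between the fingers at columns 185 and 370. I'll fit its position from the wrist depth.

```bash
python3 -c "
from meas import *
fit('w1')"
```

```text
w1 red n 4645 top z 88.5 circ 439.0 -299.6 d 60.1 mean 437.9 -299.8 areaDiam/extent [60.1 59. ]
w1 yellow n 325 top z 78.3 circ 502.4 -209.4 d 38.8 mean 499.9 -207.3 areaDiam/extent [32. 23.]
w1 yellow n 547 top z 78.2 circ 506.0 -244.5 d 34.6 mean 507.5 -247.7 areaDiam/extent [33.3 17.9]
w1 purple n 3075 top z 33.5 circ 443.7 -135.6 d 56.4 mean 443.0 -136.5 areaDiam/extent [54.9 55.1]
w1 white n 555 top z -0.3 circ 359.3 -211.5 d 48.7 mean 357.6 -211.7 areaDiam/extent [28.6 46.3]
w1 white n 207 top z 3.6 circ 396.0 -96.5 d 20.5 mean 396.5 -96.3 areaDiam/extent [14.9 20.4]
w1 white n 119 top z 11.5 circ 457.1 -81.5 d 123.3 mean 455.4 -81.3 areaDiam/extent [123.2   3.2]
w1 white n 5604 top z 3.5 circ 443.5 -194.8 d 171.1 mean 428.2 -211.8 areaDiam/extent [108.3 142.3]
w1 white n 811 top z -0.6 circ 493.0 -48.2 d 103.7 mean 494.6 -44.5 areaDiam/extent [103.5  27.4]
w1 white n 3202 top z 3.4 circ 468.1 -327.1 d 159.7 mean 456.6 -336.5 areaDiam/extent [156.5  52.6]
w1 white n 4107 top z -0.5 circ 460.2 -391.8 d 171.0 mean 439.3 -393.1 areaDiam/extent [166.3  56.6]
w1 white n 570 top z 3.4 circ 485.2 -89.8 d 48.6 mean 488.1 -95.1 areaDiam/extent [48.5 22.9]
w1 white n 227 top z 3.4 circ 501.7 -125.7 d 28.0 mean 505.1 -124.6 areaDiam/extent [22.6 22.5]
w1 white n 899 top z 3.4 circ 507.5 -163.8 d 57.8 mean 510.0 -162.2 areaDiam/extent [50.7 53.4]
w1 white n 196 top z 40.3 circ 502.3 -229.5 d 51.3 mean 491.1 -233.0 areaDiam/extent [21.8 50.2]
w1 white n 278 top z 3.4 circ 544.4 -163.2 d 33.7 mean 545.6 -160.9 areaDiam/extent [29.2 30.9]
w1 white n 644 top z -0.6 circ 593.3 -394.1 d 65.0 mean 594.4 -396.6 areaDiam/extent [45.8 56.9]
w1 white n 188 top z 27.8 circ 582.6 -294.4 d 43.5 mean 582.2 -293.1 areaDiam/extent [ 9.3 43.1]
w1 white n 247 top z 52.3 circ 582.0 -293.9 d 44.1 mean 582.2 -293.9 areaDiam/extent [ 9.4 43.2]
```

```bash
python3 -m handwheel '[[-0.8,1.3,30,0,1],[-0.8,1.3,60,0,1],[-0.8,1.3,90,0,1],[-0.8,1.3,115,0,1],[-0.8,1.3,124,0,1]]'
python3 -m handwheel '[[0,0,0,0,0.7],[0,0,0,0,0.65],[0,0,0,0,0.6],[0,0,0,0,0.4],[0,0,0,0,0.3]]'
python3 -m handwheel '[[0,0,0,0,0.3],[0,0,0,0,0.3],[0,0,0,0,0.3]]'
```

```text
t: 3.15
eef_pos: [439.3, -295.3, 33.8]
tcp_rot: [3.139, -0.004, 2.921]
ft_force: [-0.7, -0.6, -0.5]
opening: 0.999
grip_force: 0.0
t: 3.57
eef_pos: [440.2, -297.8, 37.9]
tcp_rot: [-3.141, 0.002, 2.92]
ft_force: [-0.3, -2.5, 1.4]
opening: 0.704
grip_force: 0.9
t: 3.82
eef_pos: [440.2, -298.2, 37.5]
tcp_rot: [-3.141, 0.002, 2.919]
ft_force: [-0.9, -1.8, 7.7]
opening: 0.63
grip_force: 30.0
```

```bash
python3 -m handwheel '[[0,0,-5,0,0.3],[0,0,-20,0,0.3],[0,0,-45,0,0.3],[0,0,-75,0,0.3],[0,0,-105,0,0.3]]'
python3 -m handwheel '[[0,0,-20,0,0.3],[0,0,-20,0,0.3],[0,0,-20,0,0.3]]'
python3 to.py 610 150 160
```

```text
t: 4.23
eef_pos: [439.1, -297.0, 142.5]
tcp_rot: [3.14, -0.002, 2.92]
ft_force: [0.3, -0.2, -2.5]
opening: 0.626
grip_force: 30.0
t: 4.48
eef_pos: [439.6, -297.4, 162.0]
tcp_rot: [-3.141, 0.001, 2.92]
ft_force: [0.8, -1.0, -2.7]
opening: 0.627
grip_force: 30.0
shift [-67.8 473.9   2. ] turn -0.000 rows>=11.5 TCP [ 439.6 -297.4  162. ]
```

```bash
python3 -m handwheel '[[-2,12,0,0,0.3],[-5,35,0,0,0.3],[-9,62,0,0,0.3],[-13,90,0,0,0.3],[-17,118,0,0,0.3]]'|grep eef
python3 -m handwheel '[[-4,28,0,0,0.3],[-8,56,0,0,0.3],[-12,84,0,0,0.3],[-16,112,0,0,0.3],[-20,140,0,0,0.3]]'|grep eef
python3 -m handwheel '[[-4,28,0,0,0.3],[-8,56,0,0,0.3],[-12,84,0,0,0.3],[-16,112,0,0,0.3],[-20,140,0,0,0.3]]'|grep eef
python3 -m handwheel '[[-4,26,0,0,0.3],[-7,50,0,0,0.3],[-9,66,0,0,0.3],[-11,76,0,0,0.3],[-11,76,0,0,0.3]]'
python3 -m handwheel '[[0,0,0,0,0.3],[0,0,0,0,0.3]]'
python3 - <<'E'
from h import *
shot("wrist","w2");shot("top","t2")
E
```

```text
eef_pos: [481.8, -184.1, 159.8]
eef_pos: [532.0, -51.8, 159.7]
eef_pos: [582.1, 80.2, 159.5]
t: 6.15
eef_pos: [610.2, 151.4, 160.3]
tcp_rot: [-3.141, -0.002, 2.921]
ft_force: [0.1, -0.2, -3.8]
opening: 0.621
grip_force: 30.0
t: 6.32
eef_pos: [609.9, 148.9, 161.3]
tcp_rot: [-3.141, -0.001, 2.919]
ft_force: [0.1, -0.3, -2.0]
opening: 0.629
grip_force: 30.0
```

View pics/w2.png

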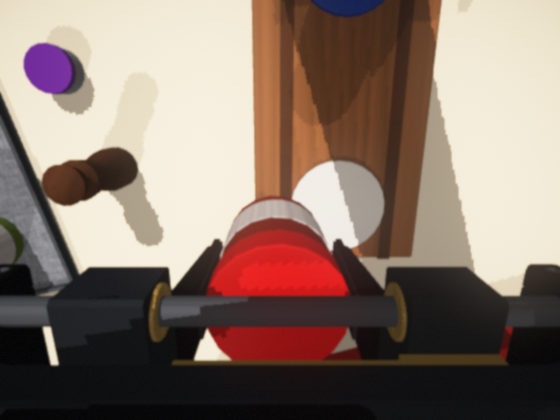

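The white coaster is at about (338,203), partly hidden by the held jar. The board's edges are clear.

```bash
cat > coast.py <<'E'
from h import *
import sys
from scipy.optimize import least_squares
def coast(name):
    z=np.load(f"pics/{name}.npz"); im,P=z['im'],z['P'];hsv=cv2.cvtColor(im,cv2.COLOR_RGB2HSV).astype(int)
    X,Y,Z=P[...,0],P[...,1],P[...,2]; box=(X>330)&(X<740)&(Y>90)&(Y<330)&(z['d']>0)
    for c,m in (('white',(hsv[...,1]<40)&(hsv[...,2]>90)),('blue',(hsv[...,0]>105)&(hsv[...,0]<130)&(hsv[...,1]>130))):
        m=m&box&(Z>17)&(Z<25)
        n,l,st,_=cv2.connectedComponentsWithStats(m.astype(np.uint8))
        if n<2: continue
        q=P[l==1+st[1:,4].argmax()]; h=cv2.convexHull(q[:,:2].astype(np.float32))[:,0]
        r=least_squares(lambda p:np.hypot(*(h-p).T)-45,h.mean(0),loss='soft_l1',f_scale=0.7)
        print(name,c,len(q),"z %.1f"%np.median(q[:,2]),r.x.round(1),"inliers",(abs(r.fun)<1.5).sum(),len(h))
    b=box&(Z>11)&(Z<25); n,l,st,_=cv2.connectedComponentsWithStats(b.astype(np.uint8))
    q=P[l==1+st[1:,4].argmax()]; u=np.array([.222,.975]); w=q[:,:2]@np.array([np.sin(.222),np.cos(.222)])
    print("board lateral mid %.1f"%np.mean(np.percentile(w,[.3,99.7])),"width %.1f"%np.ptp(np.percentile(w,[.3,99.7])))
for n in sys.argv[1:]: coast(n)
E
python3 coast.py w2 t2 top0 side0; python3 -c "
from meas import *
for c,m,P in comps('t2'):
  if c=='red':
    q=P[m];q=q[(q[:,1]>0)&(q[:,0]>500)];print(len(q),np.median(q[:,2]),q.mean(0),cv2.minEnclosingCircle(q[:,:2].astype(np.float32)))
import numpy as np
print(np.dot([530.5,223.7],[.2202,.9755]))"
```

```text
w2 white 5367 z 19.5 [632.6 203.7] inliers 44 45
w2 blue 779 z 19.7 [427. 251.] inliers 18 19
board lateral mid 338.5 width 157.8
board lateral mid 275.7 width 42.6
top0 white 1066 z 19.5 [632.3 201. ] inliers 22 36
top0 blue 1161 z 19.4 [428.2 247.6] inliers 28 34
board lateral mid 334.0 width 158.4
side0 white 608 z 21.6 [632.4 203.7] inliers 22 26
side0 blue 730 z 21.7 [427.7 248.7] inliers 16 30
board lateral mid 337.6 width 160.2
9 34.19163999435432 [546.36979785  43.10756945  51.77104912] ((551.4617919921875, 86.44212341308594), 85.46305847167969)
335.03545
```

```bash
python3 to.py 632.6 204.3 65; python3 -c "
from cell import state; print(state()['eef_pos'])"
python3 -m handwheel '[[-2,12,10,0,0.3],[-4,28,28,0,0.3],[-7,44,54,0,0.3],[-9,56,75,0,0.3],[-9.8,59.2,90,0,0.3]]'|grep eef
python3 -m handwheel '[[0,0,5,0,0.3],[0,0,6,0,0.3],[0,0,6,0,0.3],[0,0,6,0,0.3]]'
```

```text
shift [-9.7 59.1 96.6] turn -0.001 rows>=2.7 TCP [610.1 148.8 161.6]
[610.08069578 148.76611302 161.64472611]
eef_pos: [632.7, 206.7, 69.2]
t: 7.17
eef_pos: [633.4, 204.9, 66.9]
tcp_rot: [3.141, 0.002, 2.919]
ft_force: [0.0, 0.7, -2.4]
opening: 0.623
grip_force: 30.0
```

```bash
python3 -m handwheel '[[0.5,0,3,0,0.3],[0.5,0,6,0,0.3],[0.5,0,9,0,0.3],[0.5,0,10,0,0.3],[0.5,0,10.5,0,0.3]]'|egrep 'eef|ft'
python3 -m handwheel '[[0,0,0.5,0,0.3],[0,0,0.8,0,0.3],[0,0,1,0,0.3],[0,0,1,0,0.3]]'|egrep 'eef|ft'
python3 -m handwheel '[[0,0,0.4,0,0.3],[0,0,0.8,0,0.3],[0,0,1,0,0.3],[0,0,1,0,0.3]]'|egrep 'eef|ft'
```

```text
eef_pos: [632.3, 205.5, 54.9]
ft_force: [-0.1, 0.7, -3.3]
eef_pos: [632.4, 205.6, 54.1]
ft_force: [1.1, -0.7, -3.2]
eef_pos: [632.5, 205.6, 53.6]
ft_force: [-1.5, -1.0, 2.5]
```

Contact at TCP z 53.6, where I expected it. I'll release gently and rise.

```bash
python3 -m handwheel '[[0,0,0,0,0.64],[0,0,0,0,0.7],[0,0,0,0,0.85],[0,0,0,0,1],[0,0,0,0,1]]'|egrep 'eef|ft|open'
python3 -m handwheel '[[0,0,-10,0,1],[0,0,-35,0,1],[0,0,-65,0,1],[0,0,-95,0,1],[0,0,-110,0,1]]'|egrep 'eef|ft|open'
python3 -m handwheel '[[25,0,0,0,1],[50,0,0,0,1],[50,0,0,0,1],[50,0,0,0,1]]'|egrep 'eef|ft|open'
python3 - <<'E'
from h import *
shot("wrist","w3");shot("side","s3")
E
python3 coast.py w3; python3 -c "
import meas;meas.fit('w3')" | egrep 'red|white'; python3 to.py 516 -229 150
```

```text
eef_pos: [632.4, 205.6, 53.1]
ft_force: [-0.1, -0.8, -0.7]
opening: 0.855
eef_pos: [633.3, 205.9, 167.7]
ft_force: [-0.1, 0.0, 0.1]
opening: 0.998
eef_pos: [583.3, 216.9, 164.4]
ft_force: [0.5, 0.3, -0.1]
opening: 1.0
w3 white 2089 z 19.5 [633.  204.1] inliers 41 43
w3 blue 5852 z 19.7 [426.8 251.6] inliers 37 41
board lateral mid 338.9 width 158.1
w3 red n 2988 top z 104.4 circ 631.0 205.5 d 59.5 mean 621.9 207.6 areaDiam/extent [42.8 59.4]
w3 white n 37712 top z -0.4 circ 512.9 77.3 d 300.1 mean 483.0 74.5 areaDiam/extent [281.9 237.6]
w3 white n 4622 top z -0.4 circ 541.6 349.2 d 216.9 mean 510.3 347.6 areaDiam/extent [216.1  31.9]
w3 white n 183 top z 59.1 circ 622.9 207.8 d 55.8 mean 607.5 210.7 areaDiam/extent [27.9 53.9]
w3 white n 1541 top z -0.6 circ 601.4 -40.9 d 71.7 mean 594.1 -36.7 areaDiam/extent [42.6 65.9]
shift [ -31.2 -449.7   13.7] turn -0.000 rows>=10.8 TCP [584.4 216.6 163.7]
```

View pics/w3.png

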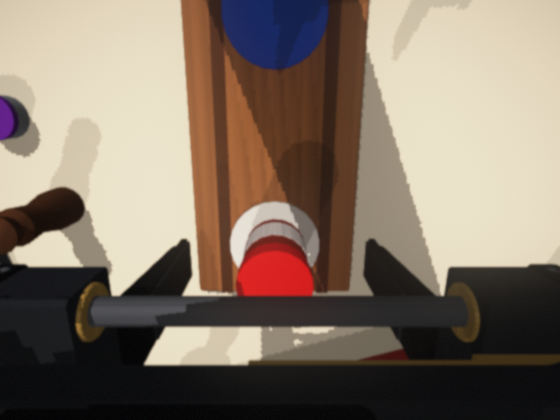

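The sauce jar stands at (276,265), centred on the white coaster to within 2 mm. The blue coaster is at (275,20). Next is the honey jar.

```bash
python3 -m handwheel '[[-1,-20,0,0,1],[-4,-55,0,0,1],[-6,-90,0,0,1],[-9,-125,0,0,1],[-12,-160,0,0,1]]'|egrep eef
python3 -m handwheel '[[-3,-35,0,0,1],[-5,-70,0,0,1],[-8,-105,0,0,1],[-10,-140,0,0,1],[-12,-170,0,0,1]]'|egrep eef
python3 -m handwheel '[[-2,-30,0,0,1],[-4,-60,0,0,1],[-6,-90,0,0,1],[-8,-116,0,0,1],[-8,-116,0,0,1]]'|egrep eef
python3 -m handwheel '[[0,0,0,0,1],[0,0,0,0,1],[0,0,0,0,1]]'|egrep 'eef|ft|open'
python3 - <<'E'
from h import *
shot("wrist","w4")
E
python3 -c "
import meas;meas.fit('w4')" | egrep 'yellow|purple'; python3 to.py 516 -225.3 33
```

```text
eef_pos: [560.5, 56.0, 163.1]
eef_pos: [534.6, -113.4, 163.1]
eef_pos: [516.8, -230.3, 162.9]
eef_pos: [517.0, -224.9, 163.0]
ft_force: [0.4, 0.5, -0.8]
opening: 1.0
w4 yellow n 4248 top z 78.5 circ 515.4 -226.7 d 59.6 mean 514.4 -226.4 areaDiam/extent [59.2 58.8]
w4 purple n 1747 top z 21.7 circ 454.9 -17.6 d 40.9 mean 454.8 -17.8 areaDiam/extent [38.5 40.3]
w4 purple n 3440 top z 33.6 circ 444.4 -135.9 d 55.2 mean 443.7 -135.8 areaDiam/extent [54.3 54.3]
shift [  0.9  -0.8 130.1] turn 0.001 rows>=3.1 TCP [ 517.  -224.7  163.1]
```

```bash
python3 -m handwheel '[[1,-1,20,0,1],[1,-1,50,0,1],[1,-1,85,0,1],[1,-1,115,0,1],[1,-1,134,0,1]]'|egrep 'eef|ft'
python3 -m handwheel '[[0,0,0,0,0.9],[0,0,0,0,0.7],[0,0,0,0,0.65],[0,0,0,0,0.6],[0,0,0,0,0.3]]'|egrep 'eef|ft|open'
python3 -m handwheel '[[0,0,0,0,0.3],[0,0,0,0,0.3],[0,0,0,0,0.3],[0,0,0,0,0.3]]'|egrep 'eef|ft|open|grip'
python3 -m handwheel '[[0,0,-5,0,0.3],[0,0,-20,0,0.3],[0,0,-45,0,0.3],[0,0,-75,0,0.3],[0,0,-105,0,0.3]]'|egrep 'eef|ft|open|grip'
python3 -m handwheel '[[0,0,-25,0,0.3],[0,0,-25,0,0.3],[0,0,-25,0,0.3],[0,0,-25,0,0.3]]'|egrep 'eef|ft|open|grip'
python3 to.py 427.3 252 165
```

```text
eef_pos: [515.0, -224.9, 26.6]
ft_force: [0.5, 0.1, -0.4]
eef_pos: [516.2, -226.5, 30.5]
ft_force: [1.1, 0.4, -0.2]
opening: 0.707
eef_pos: [516.1, -226.8, 30.2]
ft_force: [-0.3, 0.4, 8.3]
opening: 0.622
grip_force: 30.0
eef_pos: [514.9, -225.9, 135.0]
ft_force: [0.1, -1.6, -3.1]
opening: 0.624
grip_force: 30.0
eef_pos: [514.8, -225.9, 158.0]
ft_force: [0.3, 0.1, -4.3]
opening: 0.624
grip_force: 30.0
shift [190.5 446.9  -7. ] turn -0.000 rows>=11.7 TCP [ 514.8 -225.9  158. ]
```

```bash
python3 -m handwheel '[[5,12,0,0,0.3],[15,35,0,0,0.3],[27,62,0,0,0.3],[38,90,0,0,0.3],[50,117,0,0,0.3]]'|grep eef
python3 -m handwheel '[[12,27,0,0,0.3],[23,54,0,0,0.3],[35,82,0,0,0.3],[46,108,0,0,0.3],[57,134,0,0,0.3]]'|grep eef
python3 -m handwheel '[[11,26,0,0,0.3],[22,52,0,0,0.3],[33,78,0,0,0.3],[44,104,0,0,0.3],[54,126,0,0,0.3]]'|grep eef
python3 -m handwheel '[[10,23,5,0,0.3],[19,44,15,0,0.3],[25,59,30,0,0.3],[29,67,50,0,0.3],[29.4,69,75,0,0.3]]'|grep eef
python3 -m handwheel '[[0,0,10,0,0.3],[0,0,18,0,0.3],[0,0,21,0,0.3],[0,0,21,0,0.3],[0,0,21,0,0.3]]'|egrep 'eef|ft|open|grip'
```

```text
eef_pos: [491.2, -99.2, 157.6]
eef_pos: [464.8, 43.9, 157.9]
eef_pos: [439.7, 178.7, 157.9]
eef_pos: [426.6, 252.3, 82.9]
eef_pos: [428.2, 250.5, 63.7]
ft_force: [-0.2, -0.3, -3.2]
opening: 0.625
grip_force: 30.0
```

```bash
python3 -m handwheel '[[1,0.3,5,0,0.3],[1,0.3,10,0,0.3],[1,0.3,14,0,0.3],[1,0.3,15,0,0.3],[1,0.3,15.5,0,0.3]]'|egrep 'eef|ft'
python3 -m handwheel '[[0,0,0.5,0,0.3],[0,0,0.8,0,0.3],[0,0,1,0,0.3],[0,0,1,0,0.3]]'|egrep 'eef|ft'
python3 -m handwheel '[[0,0,0.4,0,0.3],[0,0,0.8,0,0.3],[0,0,1,0,0.3],[0,0,1,0,0.3]]'|egrep 'eef|ft'
```

```text
eef_pos: [426.9, 251.1, 47.4]
ft_force: [0.2, -0.1, -3.7]
eef_pos: [427.0, 251.2, 46.7]
ft_force: [0.6, 0.2, -4.1]
eef_pos: [427.2, 251.2, 46.2]
ft_force: [-1.4, -2.7, 6.3]
```

```bash
python3 -m handwheel '[[0,0,0,0,0.64],[0,0,0,0,0.7],[0,0,0,0,0.85],[0,0,0,0,1],[0,0,0,0,1]]'|egrep 'eef|ft|open'
python3 -m handwheel '[[0,0,-10,0,1],[0,0,-35,0,1],[0,0,-65,0,1],[0,0,-95,0,1],[0,0,-118,0,1]]'|egrep 'eef|ft|open'
python3 -m handwheel '[[0,0,0,0,1],[0,0,0,0,1]]'|egrep 'eef'
python3 to.py 604.5 -296.5 165
```

```text
eef_pos: [427.1, 251.2, 45.7]
ft_force: [-0.1, -0.0, 0.3]
opening: 0.854
eef_pos: [427.1, 251.3, 166.5]
ft_force: [-0.2, -0.5, 0.5]
opening: 1.004
eef_pos: [427.3, 251.3, 165.1]
shift [-2.933e+02 -4.954e+02  1.000e-01] turn -0.000 rows>=13.8 TCP [427.3 251.3 165.1]
```

```bash
python3 -m handwheel '[[-10,-17,0,0,1],[-25,-42,0,0,1],[-42,-72,0,0,1],[-60,-102,0,0,1],[-78,-132,0,0,1]]'|grep eef
python3 -m handwheel '[[-18,-30,0,0,1],[-36,-60,0,0,1],[-53,-90,0,0,1],[-71,-120,0,0,1],[-88,-149,0,0,1]]'|grep eef
python3 -m handwheel '[[-18,-30,0,0,1],[-36,-60,0,0,1],[-53,-90,0,0,1],[-71,-120,0,0,1],[-88,-149,0,0,1]]'|grep eef
python3 -m handwheel '[[-17,-28,0,0,1],[-30,-50,0,0,1],[-39,-65,0,0,1],[-39,-65,0,0,1],[-39,-65,0,0,1]]'|grep eef
python3 -m handwheel '[[0,0,0,0,1],[0,0,0,0,1]]'|grep eef
python3 - <<'E'
from h import *
for n,k in(("wrist","w5"),("side","s5"),("top","t5")): shot(n,k)
for n in ("w5",):
    P=np.load(f"pics/{n}.npz")['P'];X,Y,Z=P[...,0],P[...,1],P[...,2]
    s=(X>560)&(X<650)&(Y<-250)&(Y>-350)
    for lo,hi in((79,85),(90,102)):
        q=P[s&(Z>lo)&(Z<hi)]; print(len(q),cv2.minAreaRect(q[:,:2].astype(np.float32)),np.median(q[:,2]))
E
python3 coast.py s5 t5; python3 -c "
import meas;meas.fit('s5');meas.fit('t5')"|egrep 'red|yellow|purple';python3 to.py 604.5 -296.5 30
```

```text
eef_pos: [473.7, 103.8, 162.6]
eef_pos: [526.9, -61.3, 162.5]
eef_pos: [579.9, -225.8, 162.2]
eef_pos: [603.3, -296.4, 161.8]
eef_pos: [603.6, -295.0, 163.3]
683 ((603.5347290039062, -298.0553283691406), (43.62130355834961, 43.278377532958984), 78.61786651611328) 81.07556154473988
2229 ((603.7250366210938, -297.81439208984375), (39.98357391357422, 39.92204284667969), 69.19054412841797) 95.43754054952839
s5 white 289 z 21.5 [632.4 203.2] inliers 21 23
s5 blue 291 z 21.5 [428.4 249.6] inliers 12 19
board lateral mid 337.2 width 159.7
t5 white 388 z 19.3 [633.4 201. ] inliers 16 25
t5 blue 443 z 19.4 [427.7 247.7] inliers 23 30
board lateral mid 334.1 width 158.6
s5 red n 242 top z 106.6 circ 631.3 203.7 d 59.1 mean 627.3 201.4 areaDiam/extent [47.  57.4]
s5 yellow n 343 top z 96.4 circ 426.2 249.2 d 60.4 mean 426.1 248.2 areaDiam/extent [57.2 60.1]
s5 purple n 196 top z 23.1 circ 455.1 -18.0 d 39.5 mean 454.7 -18.3 areaDiam/extent [38.3 37.8]
s5 purple n 471 top z 34.8 circ 444.5 -136.5 d 54.7 mean 443.2 -137.5 areaDiam/extent [54.6 52.6]
t5 red n 545 top z 104.3 circ 631.4 200.8 d 59.9 mean 628.0 200.5 areaDiam/extent [47.9 59. ]
t5 yellow n 677 top z 94.2 circ 427.5 246.7 d 60.0 mean 427.4 246.7 areaDiam/extent [58.7 59.1]
t5 purple n 414 top z 33.6 circ 444.8 -139.0 d 54.6 mean 448.1 -140.6 areaDiam/extent [51.7 52. ]
shift [ -0.8  -1.  133.8] turn 0.001 rows>=3.2 TCP [ 604.  -295.3  163.8]
```

View pics/s5.png

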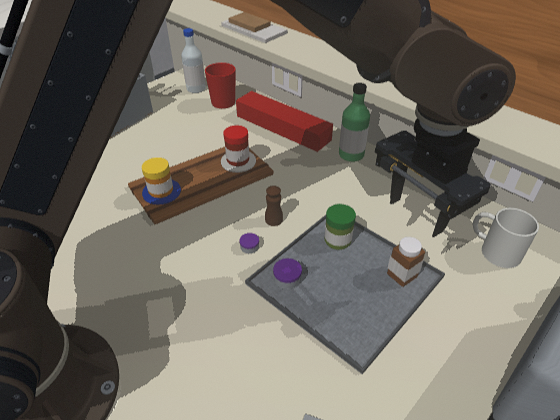

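View pics/w5.png

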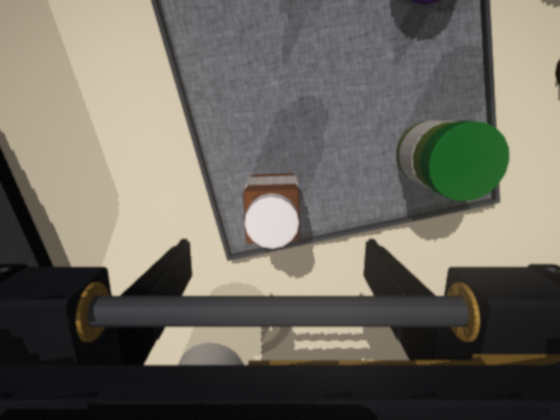

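The side view shows both jars standing on their coasters: red at (236,145), yellow at (157,175). The wrist view shows the shaker at (271,215) between the fingers and square to them, with the mug rim at (210,355). Before descending I'll check clearance around it.

```bash
python3 -c "
from h import *
for n in('top0','side0'):
    P=np.load(f'pics/{n}.npz')['P'].reshape(-1,3); u=P-np.array([603.7,-297.5,0]); a=.222
    lx=u[:,0]*np.cos(a)-u[:,1]*np.sin(a); ly=u[:,0]*np.sin(a)+u[:,1]*np.cos(a)
    for zlo,w,hh in((14,25,70),(100,50,105)):
        m=(abs(lx)<w)&(abs(ly)<hh)&(u[:,2]>zlo)&((abs(lx)>28)|(abs(ly)>28)); print(n,zlo,m.sum())
"; python3 to.py 603.9 -297.5 30
```

```text
top0 14 2
top0 100 0
side0 14 3
side0 100 0
shift [ -0.4  -2.1 133.8] turn 0.001 rows>=3.2 TCP [ 604.  -295.3  163.8]
```

```bash
python3 -m handwheel '[[-0.4,-2,20,0,1],[-0.4,-2,50,0,1],[-0.4,-2,85,0,1],[-0.4,-2,115,0,1],[-0.4,-2,133,0,1]]'|egrep 'eef|ft'
python3 -m handwheel '[[0,0,0,0,0.8],[0,0,0,0,0.7],[0,0,0,0,0.6],[0,0,0,0,0.5],[0,0,0,0,0.4]]'|egrep 'eef|ft|open'
python3 -m handwheel '[[0,0,0,0,0.4],[0,0,0,0,0.3],[0,0,0,0,0.3],[0,0,0,0,0.3],[0,0,0,0,0.3]]'|egrep 'eef|ft|open|grip'
python3 -m handwheel '[[0,0,-5,0,0.3],[0,0,-20,0,0.3],[0,0,-45,0,0.3],[0,0,-75,0,0.3],[0,0,-105,0,0.3]]'|egrep 'eef|ft|open|grip'
python3 -m handwheel '[[0,0,-35,0,0.3],[0,0,-45,0,0.3],[0,0,-45,0,0.3],[0,0,-45,0,0.3]]'|egrep 'eef|ft|open|grip'
python3 to.py 529.8 228 178
```

```text
eef_pos: [602.8, -297.0, 27.6]
ft_force: [0.2, 0.0, 0.6]
eef_pos: [604.5, -298.4, 32.3]
ft_force: [-0.5, -0.2, -0.5]
opening: 0.705
eef_pos: [604.0, -298.3, 31.0]
ft_force: [-1.0, -0.3, 3.8]
opening: 0.463
grip_force: 29.8
eef_pos: [603.5, -297.9, 136.3]
ft_force: [0.4, -0.7, -1.5]
opening: 0.465
grip_force: 29.8
eef_pos: [603.6, -298.0, 180.1]
ft_force: [0.4, -0.6, -1.8]
opening: 0.461
grip_force: 29.8
shift [187.7 496.9   2.1] turn -0.000 rows>=12.7 TCP [ 603.6 -298.   180.1]
```

```bash
python3 -m handwheel '[[4,12,0,0,0.3],[13,35,0,0,0.3],[23,62,0,0,0.3],[34,90,0,0,0.3],[45,119,0,0,0.3]]'|grep eef
python3 -m handwheel '[[11,29,0,0,0.3],[22,58,0,0,0.3],[33,87,0,0,0.3],[44,116,0,0,0.3],[55,145,0,0,0.3]]'|grep eef
python3 -m handwheel '[[11,29,0,0,0.3],[22,58,0,0,0.3],[33,87,0,0,0.3],[44,116,0,0,0.3],[53,140,0,0,0.3]]'|grep eef
python3 -m handwheel '[[10,26,0,0,0.3],[20,52,0,0,0.3],[28,74,0,0,0.3],[33,86,0,0,0.3],[34.7,92.5,0,0,0.3]]'|grep eef
python3 -m handwheel '[[0,0,0,0,0.3],[0,0,0,0,0.3],[0,0,0,0,0.3]]'|egrep 'eef|ft|open|grip'
python3 - <<'E'
from h import *
shot("wrist","w6")
E
python3 coast.py w6; python3 -c "
import meas;meas.fit('w6')"|egrep 'red|yellow'; python3 to.py 529.7 228.2 55
```

```text
eef_pos: [584.8, -170.1, 178.4]
eef_pos: [562.8, -16.4, 178.7]
eef_pos: [541.5, 132.0, 178.8]
eef_pos: [528.5, 229.0, 179.2]
eef_pos: [530.1, 226.4, 180.4]
ft_force: [-0.5, -0.6, -1.5]
opening: 0.463
grip_force: 29.8
w6 white 9 z 19.6 [397.  173.3] inliers 5 5
w6 blue 1379 z 19.5 [425.7 252. ] inliers 30 41
board lateral mid 339.0 width 158.3
w6 yellow n 5645 top z 94.6 circ 427.1 251.7 d 58.7 mean 426.5 251.9 areaDiam/extent [57.8 57.9]
shift [  0.9   1.7 125.5] turn -0.001 rows>=3.0 TCP [530.2 226.4 180.5]
```

View pics/w6.png

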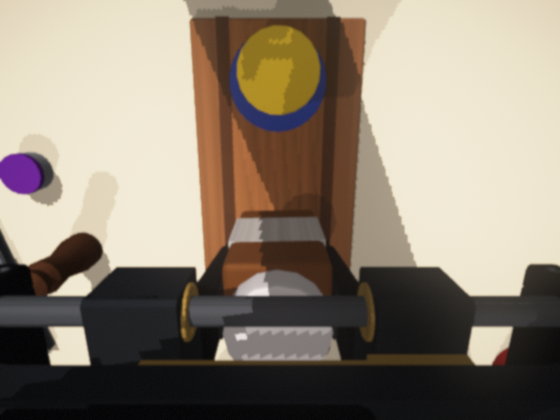

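Honey lid at (278,70) is centred on the blue coaster, and the shaker is held square to the board. I'll lower it.

```bash
python3 -m handwheel '[[0.9,1.7,15,0,0.3],[0.9,1.7,45,0,0.3],[0.9,1.7,80,0,0.3],[0.9,1.7,105,0,0.3],[0.9,1.7,120,0,0.3]]'|egrep 'eef|ft'
python3 -m handwheel '[[0,0,5,0,0.3],[0,0,10,0,0.3],[0,0,13,0,0.3],[0,0,14,0,0.3],[0,0,14,0,0.3]]'|egrep 'eef|ft'
```

```text
eef_pos: [528.7, 227.9, 58.0]
ft_force: [-0.2, 0.6, -2.0]
eef_pos: [529.9, 229.3, 47.4]
ft_force: [0.3, 0.2, -1.2]
```

```bash
python3 -m handwheel '[[0,-0.7,2,0,0.3],[0,-0.7,3,0,0.3],[0,-0.7,4,0,0.3],[0,-0.7,4,0,0.3]]'|egrep 'eef|ft'
python3 -m handwheel '[[0,0,0.5,0,0.3],[0,0,1,0,0.3],[0,0,1.3,0,0.3],[0,0,1.3,0,0.3]]'|egrep 'eef|ft'
python3 -m handwheel '[[0,0,0.3,0,0.3],[0,0,0.6,0,0.3],[0,0,0.6,0,0.3]]'|egrep 'eef|ft'
```

```text
eef_pos: [529.3, 228.6, 42.7]
ft_force: [-0.5, 0.4, -1.0]
eef_pos: [529.4, 228.7, 41.9]
ft_force: [-2.3, -0.1, 6.3]
eef_pos: [529.4, 228.7, 41.9]
ft_force: [-3.8, -1.3, 12.4]
```

```bash
python3 -m handwheel '[[0,0,-0.8,0,0.48],[0,0,-0.8,0,0.55],[0,0,-0.8,0,0.7],[0,0,-0.8,0,0.75],[0,0,-0.8,0,0.75]]'|egrep 'eef|ft|open'
python3 -m handwheel '[[0,0,-10,0,0.75],[0,0,-35,0,0.75],[0,0,-65,0,0.75],[0,0,-95,0,0.75],[0,0,-120,0,0.75]]'|egrep 'eef|ft|open'
python3 -m handwheel '[[0,0,0,0,0.75],[0,0,0,0,0.75]]'|egrep 'eef|open'
python3 to.py 444.3 -135.7 140
```

```text
eef_pos: [529.3, 228.6, 41.4]
ft_force: [0.5, 0.6, 0.4]
opening: 0.701
eef_pos: [529.4, 228.7, 164.2]
ft_force: [0.6, 0.3, -0.5]
opening: 0.752
eef_pos: [529.7, 228.7, 163.3]
opening: 0.752
shift [   3.2 -374.3   23.3] turn -0.000 rows>=9.0 TCP [529.7 228.7 163.3]
```

```bash
python3 -m handwheel '[[0,-15,0,0,0.75],[0,-45,0,0,0.75],[1,-78,0,0,0.75],[1,-112,0,0,0.75],[1,-146,0,0,0.75]]'|grep eef
python3 -m handwheel '[[0,-34,0,0,0.75],[0,-68,0,0,0.75],[1,-102,0,0,0.75],[1,-130,0,0,0.75],[1,-150,0,0,0.75]]'|grep eef
python3 -m handwheel '[[0,-24,5,0,0.75],[0,-50,10,0,0.75],[1,-70,20,0,0.75],[1,-78,23,0,0.75],[1,-78,23,0,0.75]]'|grep eef
python3 -m handwheel '[[0,0,0,0,0.75],[0,0,0,0,0.75],[0,0,0,0,0.75]]'|grep eef
python3 - <<'E'
from h import *
for n,k in(("wrist","w7"),("side","s7"),("top","t7")): shot(n,k)
E
python3 coast.py t7 s7;python3 -c "
import meas;meas.fit('w7');meas.fit('s7');meas.fit('t7')"|egrep 'purple|red|yellow|white.*z 1[01]'; python3 to.py 444 -135.7 9
```

```text
eef_pos: [494.6, 84.6, 160.4]
eef_pos: [460.4, -62.0, 160.5]
eef_pos: [442.8, -136.7, 137.2]
eef_pos: [444.3, -134.7, 138.7]
t7 white 374 z 19.5 [632.6 202. ] inliers 19 27
t7 blue 447 z 19.3 [427.5 247.7] inliers 23 27
board lateral mid 334.1 width 158.8
s7 white 115 z 21.0 [633.7 202.6] inliers 6 13
s7 blue 206 z 21.5 [427.4 251. ] inliers 12 18
board lateral mid 337.2 width 158.7
w7 purple n 1486 top z 21.7 circ 454.6 -17.6 d 39.2 mean 454.5 -17.5 areaDiam/extent [38.5 38.9]
w7 purple n 3128 top z 33.5 circ 443.8 -135.2 d 55.5 mean 443.1 -135.0 areaDiam/extent [55.2 53.7]
w7 white n 129 top z 11.4 circ 379.9 -142.3 d 113.5 mean 380.1 -140.8 areaDiam/extent [  1.1 113.5]
s7 red n 247 top z 106.3 circ 634.2 203.5 d 63.6 mean 626.9 201.1 areaDiam/extent [47.  62.3]
s7 yellow n 342 top z 96.5 circ 427.4 248.1 d 61.8 mean 425.9 247.9 areaDiam/extent [57.9 59.7]
s7 purple n 197 top z 23.2 circ 454.7 -18.4 d 39.9 mean 454.9 -18.4 areaDiam/extent [37.8 39. ]
s7 purple n 490 top z 34.7 circ 445.0 -136.1 d 56.1 mean 443.1 -137.4 areaDiam/extent [54.4 53. ]
s7 white n 150 top z 108.5 circ 533.3 228.5 d 43.7 mean 530.6 227.9 areaDiam/extent [41.  41.8]
t7 red n 396 top z 104.3 circ 631.8 200.9 d 60.2 mean 628.2 201.3 areaDiam/extent [48.2 58.7]
t7 yellow n 673 top z 94.2 circ 427.3 247.0 d 59.8 mean 427.4 246.5 areaDiam/extent [58.7 57.4]
t7 purple n 239 top z 21.7 circ 455.8 -20.7 d 39.9 mean 455.9 -20.7 areaDiam/extent [39.7 37.6]
t7 white n 288 top z 106.4 circ 530.2 226.0 d 41.3 mean 530.6 226.0 areaDiam/extent [37.3 40.2]
shift [  0.2  -0.8 129.7] turn 0.001 rows>=3.1 TCP [ 444.4 -134.9  138.7]
```

View pics/t7.png

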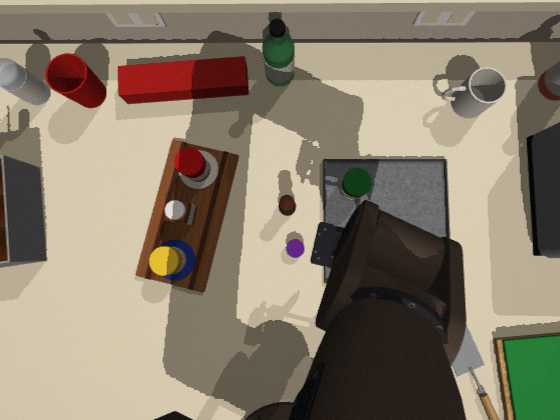

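View pics/w7.png

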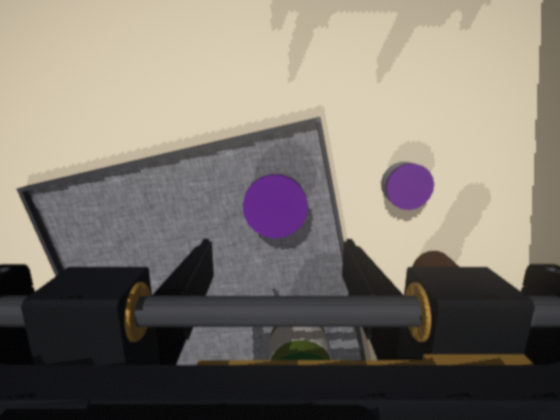

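The top view shows the jars and shaker standing on the board: red (190,160), shaker cap (175,210), yellow (165,261). The wrist view shows the 55 mm tin at (275,206) between the fingers and the decoy at (409,186). I'll narrow the fingers to clear the tray rim and grasp the tin.

```bash
python3 -m handwheel '[[0.4,-0.6,15,0,0.68],[0.4,-0.6,40,0,0.68],[0.4,-0.6,75,0,0.68],[0.4,-0.6,92,0,0.68],[0.4,-0.6,100,0,0.68]]'|egrep 'eef|ft|open'
python3 -m handwheel '[[0,0,8,0,0.68],[0,0,16,0,0.68],[0,0,22,0,0.68],[0,0,27,0,0.68],[0,0,29,0,0.68]]'|egrep 'eef|ft'
python3 -m handwheel '[[0,0,0,0,0.68],[0,0,0,0,0.6],[0,0,0,0,0.5],[0,0,0,0,0.3],[0,0,0,0,0.3]]'|egrep 'eef|ft|open|grip'
python3 -m handwheel '[[0,0,0,0,0.3],[0,0,0,0,0.3],[0,0,0,0,0.3]]'|egrep 'eef|ft|open|grip'
```

```text
eef_pos: [442.9, -135.4, 36.5]
ft_force: [0.0, -0.1, -0.4]
opening: 0.681
eef_pos: [443.8, -136.1, 9.3]
ft_force: [0.2, -0.5, -0.2]
eef_pos: [443.8, -136.1, 9.9]
ft_force: [0.2, 0.4, 3.5]
opening: 0.58
grip_force: 30.0
eef_pos: [443.8, -136.2, 9.8]
ft_force: [-0.5, -0.0, 6.6]
opening: 0.581
grip_force: 30.0
```

```bash
python3 -m handwheel '[[0,0,-5,0,0.3],[0,0,-20,0,0.3],[0,0,-50,0,0.3],[0,0,-85,0,0.3],[0,0,-120,0,0.3]]'|egrep 'eef|ft|open|grip'
python3 -m handwheel '[[0,0,-30,0,0.3],[0,0,-50,0,0.3],[0,0,-55,0,0.3],[0,0,-55,0,0.3],[0,0,-55,0,0.3]]'|egrep 'eef|ft|open|grip'
python3 to.py 582 217 182
```

```text
eef_pos: [443.0, -135.8, 130.8]
ft_force: [0.9, -0.5, 0.0]
opening: 0.577
grip_force: 30.0
eef_pos: [443.2, -135.9, 183.9]
ft_force: [-0.6, -0.1, -1.3]
opening: 0.581
grip_force: 30.0
shift [-57.8 374.8   1.9] turn -0.000 rows>=9.1 TCP [ 443.2 -135.9  183.9]
```

```bash
python3 -m handwheel '[[-2,12,0,0,0.3],[-6,38,0,0,0.3],[-11,70,0,0,0.3],[-16,102,0,0,0.3],[-21,135,0,0,0.3]]'|grep eef
python3 -m handwheel '[[-5,32,0,0,0.3],[-10,64,0,0,0.3],[-14,90,0,0,0.3],[-19,115,0,0,0.3],[-22,140,0,0,0.3]]'|grep eef
python3 -m handwheel '[[-4,25,0,0,0.3],[-8,50,0,0,0.3],[-12,75,0,0,0.3],[-14,95,0,0,0.3],[-14.8,99.8,0,0,0.3]]'|grep eef
python3 -m handwheel '[[0,0,0,0,0.3],[0,0,0,0,0.3],[0,0,0,0,0.3]]'|grep eef
python3 - <<'E'
from h import *
shot("wrist","w8");shot("side","s8")
E
python3 -c "
import meas;meas.fit('w8');meas.fit('s8')"|egrep 'purple|red'; python3 to.py 632 205.6 150
```

```text
eef_pos: [493.5, -7.7, 182.7]
eef_pos: [545.9, 124.1, 182.3]
eef_pos: [582.4, 219.2, 181.9]
eef_pos: [582.0, 215.8, 183.8]
w8 purple n 1201 top z 21.7 circ 455.4 -15.0 d 40.0 mean 456.7 -11.4 areaDiam/extent [39.2 36.3]
s8 red n 247 top z 106.5 circ 630.5 201.6 d 60.9 mean 627.1 201.1 areaDiam/extent [46.6 58.1]
shift [-50.8   1.   34.4] turn -0.001 rows>=1.5 TCP [582.2 215.8 184.4]
```

View pics/w8.png

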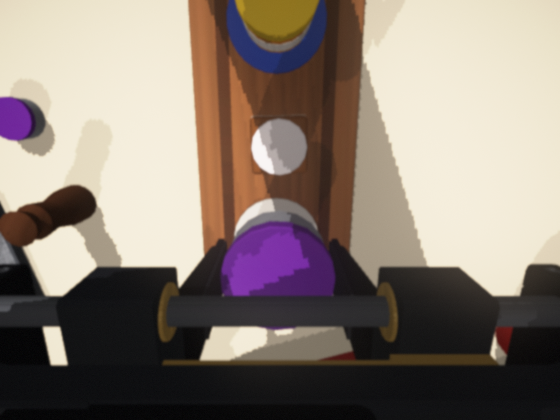

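The held tin at (278,275) hides the jar. The shaker at (278,146) is square and centred on the board. I'll use the recorded release position for the jar.

```bash
python3 -m handwheel '[[-10,0.2,0,0,0.3],[-28,0.6,5,0,0.3],[-44,0.8,20,0,0.3],[-50.8,1,40,0,0.3],[-50.8,1,52,0,0.3]]'|grep eef
python3 -m handwheel '[[0,0,5,0,0.3],[0,0,8,0,0.3],[0,0,8,0,0.3],[0,0,8,0,0.3],[0,0,8,0,0.3]]'|egrep 'eef|ft|grip'
```

```text
eef_pos: [633.5, 205.4, 130.8]
eef_pos: [632.4, 206.9, 125.6]
ft_force: [-0.6, -1.1, -0.2]
grip_force: 30.0
```

```bash
python3 -m handwheel '[[0,-1.3,5,0,0.3],[0,-1.3,9,0,0.3],[0,-1.3,12,0,0.3],[0,-1.3,13,0,0.3],[0,-1.3,13,0,0.3]]'|egrep 'eef|ft'
python3 -m handwheel '[[0,0,0.5,0,0.3],[0,0,0.8,0,0.3],[0,0,1,0,0.3],[0,0,1,0,0.3]]'|egrep 'eef|ft'
python3 -m handwheel '[[0,0,0.4,0,0.3],[0,0,0.8,0,0.3],[0,0,0.8,0,0.3],[0,0,0.8,0,0.3]]'|egrep 'eef|ft'
```

```text
eef_pos: [631.9, 205.3, 111.2]
ft_force: [-0.2, -0.4, -0.9]
eef_pos: [632.0, 205.4, 110.9]
ft_force: [-1.0, -0.8, 3.1]
eef_pos: [632.3, 205.4, 110.9]
ft_force: [-1.9, -1.0, 9.0]
```

Contact. I'll ease off, release, rise, clear off and look.

```bash
python3 -m handwheel '[[0,0,-0.7,0,0.3],[0,0,-0.7,0,0.6],[0,0,-0.7,0,0.7],[0,0,-0.7,0,0.85],[0,0,-0.7,0,0.85]]'|egrep 'eef|ft|open'
python3 -m handwheel '[[0,0,-10,0,0.85],[0,0,-30,0,0.85],[0,0,-55,0,0.85],[0,0,-80,0,0.85],[0,0,-90,0,0.85]]'|egrep 'eef|ft|open'
python3 -m handwheel '[[12,-20,0,0,0.85],[24,-50,0,0,0.85],[36,-85,0,0,0.85],[40,-120,0,0,0.85],[40,-150,0,0,0.85]]'|egrep 'eef|ft|open'
python3 -m handwheel '[[0,-30,0,0,0.85],[0,-60,0,0,0.85],[0,-90,0,0,0.85],[0,-110,0,0,0.85],[0,-110,0,0,0.85]]'|egrep 'eef|ft|open'
python3 - <<'E'
from h import *
for n,k in(("side","s9"),("top","t9")): shot(n,k)
a=cv2.imread("pics/s9.png")[80:280,90:410]; b=cv2.imread("pics/t9.png")[120:320,100:420]
cv2.imwrite("pics/f9.png",cv2.resize(np.vstack([a,b]),(480,600)))
E
python3 coast.py s9 t9;python3 -c "
import meas;meas.fit('s9');meas.fit('t9')"|egrep 'purple|red|yellow|green|white.*z 10'; python3 -c "
from cell import state; print(state()['t'])"
```

```text
eef_pos: [631.9, 205.3, 110.2]
ft_force: [0.5, 0.1, 0.8]
opening: 0.756
eef_pos: [632.9, 205.6, 204.5]
ft_force: [0.8, -0.1, 0.7]
opening: 0.848
eef_pos: [558.2, 66.6, 200.5]
ft_force: [1.8, -0.3, 0.1]
opening: 0.851
eef_pos: [535.0, -42.4, 200.4]
ft_force: [-0.0, 0.7, 0.4]
opening: 0.853
s9 white 180 z 21.4 [632.2 204.8] inliers 11 14
s9 blue 207 z 21.3 [428.  250.2] inliers 8 15
board lateral mid 336.7 width 158.9
t9 white 389 z 19.5 [633.1 200.9] inliers 16 27
t9 blue 442 z 19.3 [427.9 247.8] inliers 22 29
board lateral mid 334.1 width 158.7
s9 red n 71 top z 102.6 circ 627.3 198.2 d 55.6 mean 618.3 187.8 areaDiam/extent [46.5 41.6]
s9 yellow n 343 top z 96.6 circ 426.9 248.9 d 59.4 mean 426.1 247.9 areaDiam/extent [57.9 57.2]
s9 purple n 154 top z 23.4 circ 454.8 -18.3 d 39.6 mean 455.3 -18.3 areaDiam/extent [38.  38.4]
s9 white n 135 top z 108.6 circ 531.8 229.2 d 43.5 mean 531.3 229.1 areaDiam/extent [39.8 39.9]
t9 red n 77 top z 104.1 circ 628.2 197.6 d 57.1 mean 618.5 186.5 areaDiam/extent [46.6 48.7]
t9 yellow n 673 top z 94.3 circ 427.4 247.1 d 60.0 mean 427.4 246.6 areaDiam/extent [58.7 57.6]
t9 purple n 519 top z 134.2 circ 632.1 202.7 d 55.7 mean 629.1 202.3 areaDiam/extent [44.6 52.8]
t9 white n 298 top z 106.1 circ 530.4 225.6 d 40.7 mean 530.5 225.5 areaDiam/extent [38.7 40.6]
35.1167
```

View pics/f9.png

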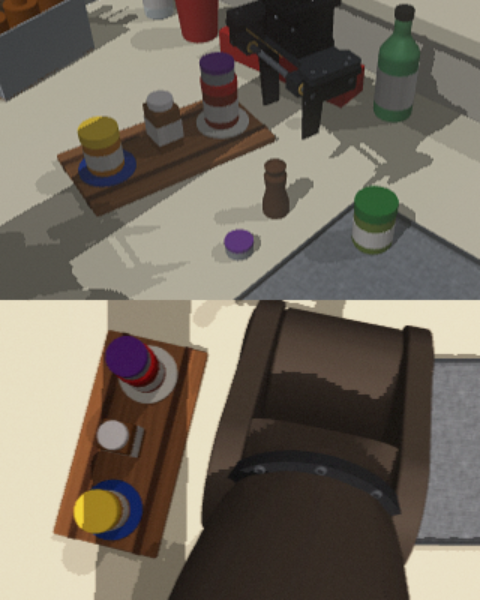

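Everything stands upright: the tin is on the red lid with its top at 134 mm, within 2 mm of centre. The shaker is in the middle of the board, honey is on blue, the pickle jar is untouched, and the robot is clear. Handing in.

```bash
python3 -m handwheel '[[0,0,0,0,0.85],[0,0,0,0,0.85]]'|grep eef; python3 -c "
from cell import job_done; print(job_done())"
```

```text
eef_pos: [535.9, -38.5, 200.4]
the job is handed in; nothing more can be done
None
```

I handed the job in at about 35 s: the sauce jar (white coaster), honey jar (blue coaster), shaker (mid-board) and tin (on the sauce lid) measured within about 3 mm of centre, and the pickle jar was never touched; no verdict came back.

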